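Lay the treat carton down in the drawer, shut it and latch it

TASK

The carton standing in the open top drawer is too tall for the drawer to shut: with the fingertips tip it over, towards the steel feeding cup, so that it lies flat on the dark ribbed liner in the front compartment, then push the drawer fully shut and slide the latch all the way across into its keeper. Only push: do not lift the carton or the cup, do not knock the cup over, keep the latch back until the drawer is shut, and leave the bottom drawer and the things on the table alone.

Things in the scene. Friction and masses are not known exactly. Their poses are not given: they have to be found in the camera images.
- unit: Fixed stack of two pale plastic drawers, 260 mm deep (its x), 340 mm wide (its y), 170 mm high; yaw varies. Origin at the centre of its underside; its front faces its own -x, the front plane is at x = -130 mm. Its +y is to the left of someone facing the front. The drawer openings lie between two 34 mm pillars.
- top_drawer (a joint): Travel of the top drawer in m along the unit's +x: 0 = pulled fully out, 0.150 = fully shut, front flush with the unit. Starts nearly fully out; about 1.5 N friction and light drag, stays where left. Inner floor 96 mm above the table, side walls 50 mm higher. Front compartment: 110 mm long (x), 260 mm wide (y), between the front panel and a divider 34 mm high above the floor.
- drawer_face (a point): Middle of the top drawer's outer front face, 135 mm above the table, the place to push it; moves with the drawer, axes as the unit's. The panel is 266 mm wide, from 90 to 160 mm above the table. A moulded finger pull 90 mm wide stands out 13 mm below this point, up to 110 mm above the table; the keeper stands out 12 mm, 119 mm to the +y side.
- liner (a point): Middle of the dark ribbed rubber liner on the front compartment's floor, at floor height; moves with the drawer. The liner is 100 mm along the unit's x and 170 mm along its y and 1 mm thin (it does not stand proud). Axes as the unit's.
- carton: Plain cardboard carton with a paper band, 60 x 40 x 115 mm (its x, y, z), about 0.14 kg; origin at the centre of its underside. Starts upright at the left or right end of the front compartment (centre about 92 mm to one side of the liner's middle), its y along the unit's y to within 0.1 rad, top 211 mm above the table. Pushed near the top it tips over; pushed low it slides. Lying it is 40 mm high.
- carton_mid (a point): Centre of the carton's volume (57.5 mm above its underside), axes as the carton's.
- cup: Stainless steel feeding cup standing in the other end of the same compartment, 48 mm across, 38 mm high, 0.06 kg, open side up; origin at the centre of its underside. There is room for the carton to lie between its own end and the cup.
- latch (a joint): Travel of the sliding latch in m: 0 = drawn back on the left pillar, 0.026 = fully across, through the keeper on the top drawer's front. It moves along the unit's -y (towards the middle of the front). About 2 N of friction plus 5 N s/m of drag; stays where it is left.
- latch_tab (a point): Middle of the front part of the latch's thumb tab, on the front of the unit's +y pillar, 137 mm above the table; axes as the unit's. The tab is 10 mm wide (y), 28 mm high (z) and reaches from 8 to 30 mm in front of the unit's front plane; this point is 25 mm in front of it. Latch base and bar stand out at most 11 mm. Nothing stands beside the tab on its outer (+y) side.
- bottom_drawer (a joint): Opening of the bottom drawer in m; 0 = shut. To stay shut.
- ramekin: Beige ceramic ramekin on the table, 86 mm across, 45 mm high, origin at the centre of its underside; not to be disturbed.
- rattle: Small flat orange plastic rattle lying on the table: drum 44 mm across and 20 mm high at the origin, handle and ring reaching 94 mm along its +x; not to be disturbed.
- swing: Bamboo bird swing lying on the table: perch 130 mm long and 16 mm thick along its y at the origin, wire frame reaching 152 mm along its +x; not to be disturbed.
Mind the look-alikes: they are no part of the job. Leave any green look-alike of the carton alone. Several things have the shape of the cup; the one meant has the colours described above.

How it is judged:
On the way, in this order (a step that is already met when the one before it is completed fails the run):
1. the carton lies flat on the liner while the drawer still stands open (angle between carton's own z axis and vertical between 1.45 and 1.69 rad and z of carton_mid in the frame of liner below 0.026 m and x of carton_mid in the frame of liner between -0.022 and 0.022 m and y of carton_mid in the frame of liner between -0.03 and 0.03 m and value of joint top_drawer below 0.05 m), for 0.2 s.
2. the drawer is fully shut (value of joint top_drawer above 0.145 m), for 0.2 s.
3. the latch is slid across into its keeper (value of joint latch above 0.021 m), for 0.2 s.
At the end, for the whole second after the job is handed in: Carton at rest on its broad face on the floor of the compartment, centre within 22 mm front-to-back and 30 mm sideways of the liner's middle; cup upright in the compartment; top drawer within 5 mm of fully shut, latch at least 21 mm across; bottom drawer shut to 10 mm (angle between carton's own z axis and vertical between 1.45 and 1.69 rad and z of carton_mid in the frame of liner between 0.012 and 0.026 m and x of carton_mid in the frame of liner between -0.022 and 0.022 m and y of carton_mid in the frame of liner between -0.03 and 0.03 m and linear speed of carton below 0.02 m/s and angle between cup's own z axis and vertical below 0.15 rad and z of cup in the frame of liner below 0.006 m and x of cup in the frame of liner between -0.055 and 0.055 m and value of joint top_drawer above 0.145 m and value of joint latch above 0.021 m and value of joint bottom_drawer below 0.01 m); the robot touches nothing.
It fails at once if the carton is lifted (z of carton_mid in the frame of liner above 0.085 m or (angle between carton's own z axis and vertical above 1.35 rad and z of carton_mid in the frame of liner above 0.055 m)).
It fails at once if the cup is knocked over or lifted more than 15 mm (z of cup in the frame of liner above 0.015 m or angle between cup's own z axis and vertical above 0.6 rad).
It fails at once if the latch is slid while the top drawer is not shut (value of joint latch above 0.012 m and value of joint top_drawer below 0.135 m).
It fails at once if the bottom drawer is pulled open (value of joint bottom_drawer above 0.02 m).
It fails at once if something on the table is moved more than 30 mm (distance of any of ramekin, rattle, swing from where it was at the start of the episode above 0.03 m).
It also fails if it takes over 48 s, if anything falls off the work surface, if the arm or the gripper's body presses on something with over 40 N, if the wrist force passes 120 N, or if a joint passes its speed limit or range.

ROBOT

A 6-joint arm with a two-finger parallel gripper is mounted at the origin on the work surface. World frame = base frame: x ahead of the robot, y to its left, z up, the work surface at z = 0. Lengths are in m, angles in rad, forces in N, time in s.
With the tool pointing down it reaches from about 0.375 to 0.9 m from the base axis. Payload 3.1 kg.
Tool frame: the origin (TCP) lies midway between the tips of the shut fingers; the grasp point (between the pads) lies 19 mm behind it; z points along the fingers, y is the direction in which the jaws open and shut (so a half turn about z gives the same grasp; the last joint's range is limited). The gripper opens to 85 mm and grips with 20 to 120 N. Pads are 22 mm wide; open, the fingers measure 114 mm over their backs; the gripper's body (76 mm by 85 mm) begins 54 mm behind the grasp point. The pads swing forward as they close: fully open they stand 13 mm farther back than shut.
Start: joints at [1.129, 0.527, 1.433, -0, 1.181, -0.178], TCP at [0.162, 0.604, 0.231] pointing down, gripper open.
Joint ranges: [-3.08, 3.08], [-0.75, 2.2], [0.22, 2.44], [-1.43, 4.57], [0, 2.65], [-2.85, 2.85]. Speed limits (rad/s): [2.79, 2.79, 3.14, 3.14, 3.14, 3.14].

INTERFACE

Orientations are given as a rotation vector (axis times angle).
In Python, from bench import telemetry, eyes, finish_job gives the robot as it stands.
- The arm moves only by the tool apply_moves, never from a script. Its argument "increments" is one flat list of numbers, 6 for each row, row after row: the shift along the tool's x, y, z in mm, then the turn, a rotation vector about the tool's x, y, z in degrees. A call has 1 to 10 rows; each row is the pose to reach, as a shift and turn from the pose commanded when the call began, along the tool's axes at that moment; what a row does not reach only later rows make up. A row lasts 1/8 s, in which the tool goes at most 62.5 mm and 10.7 degrees, less where a joint would pass 70% of its speed; a pose out of reach is approached as far as the arm can. A call with a gripper value outside its range is refused whole. "grip" is the gripper command: -1 is shut, 1 is fully open, values between are in proportion, set as the call begins (left out, the last holds). The fingers move at their own pace and stop on an object; the grip force is fixed at half the most. Time passes only in rows, so rows that repeat a pose let the fingers close. It gives the time, the measured TCP pose, the force and the opening at its end, in the units of the state.
- telemetry.sense(): the state, without advancing time (a new reading comes with each control period).
- eyes.get_image(name): name is "scene" or "top"; returns a dict with "frame" (400x640x3 uint8, red, green, blue), "fx", "fy", "cx", "cy" (pixels), "T" (4x4, takes a point from camera to world coordinates). Camera axes: x right, y up, looking along -z (the intrinsics and any distortion apply to the point x, -y, -z); pixel columns grow to the right and rows downward; lengths in m; the calibration is good to about 2 mm. A picture is of the moment at which its call begins. There is no depth.
- finish_job(): hands the job in, once; it reports no verdict.
The state is a dict: "time_s": time; "q": joint angles; "qd": joint speeds; "tau": joint torques, N m; "position": TCP position; "ee_rot": TCP orientation; "wrist_force": force on the tool from outside, world axes, zero at the start; "torque": the same for the moment, N m; "gripper_width": finger opening in m.
Only numpy, scipy, OpenCV 4.12 (cv2) and the standard library are available. Lean on these libraries where they do the work, as an engineer would, in place of code of your own. Each camera call takes 0.05 s, during which the arm holds its last target. There are 200 camera calls.

## Working session

There is one attempt and no reset: what is moved stays moved. The work goes in short steps, Python scripts to look and compute and a tool call to move; the robot and the scene stay as the last step left them, time stands still between calls to the robot, and variables do not carry over. Pictures are saved under pics/ and viewed, about 8 in all and at most 12, crops included, and the job is handed in when it is done.

Besides the shell and the picture viewer there is one more tool, called after "Emit:" as a command line: name --argument value ..., lists and objects as JSON in quotes. apply_moves: Moves the arm, as the interface text tells. Its arguments: {"type":"object","properties":{"increments":{"type":"array"},"grip":{"type":"number"}},"required":["increments"]}

```bash
mkdir -p pics
python3 - <<'E'
from bench import telemetry, eyes
import cv2,numpy as np
s=telemetry.sense();print({k:np.round(v,3).tolist() for k,v in s.items()})
for n in("scene","top"):
    d=eyes.get_image(n);cv2.imwrite(f"pics/{n}0.png",d["frame"][:,:,::-1])
    print(n,{k:v for k,v in d.items() if k not in("frame","T")});print(np.round(d["T"],4).tolist())
E
```

```text
{'time_s': 0.0, 'q': [1.13, 0.528, 1.434, 0.0, 1.181, -0.179], 'qd': [-0.001, 0.0, -0.001, -0.0, 0.001, 0.002], 'tau': [-0.001, -44.235, -17.803, -0.0, 0.009, -0.0], 'position': [0.162, 0.603, 0.23], 'ee_rot': [-0.411, -3.114, 0.003], 'wrist_force': [-0.64, -0.063, -0.393], 'torque': [0.031, 0.075, -0.029], 'gripper_width': 0.085}
scene {'fx': 378.58677512090907, 'fy': 378.58677512090907, 'cx': 325.35528815093153, 'cy': 202.80017092574266}
[[1.0, 0.0018, 0.009, 0.5145], [0.0049, 0.7237, -0.69, -0.7004], [-0.0078, 0.6901, 0.7237, 0.8862], [0.0, 0.0, 0.0, 1.0]]
top {'fx': 488.9833067505432, 'fy': 488.9833067505432, 'cx': 315.394474299809, 'cy': 203.5654322831189}
[[0.0255, 0.9939, -0.107, 0.3561], [-0.9993, 0.0224, -0.03, 0.0357], [-0.0275, 0.1077, 0.9938, 1.2843], [0.0, 0.0, 0.0, 1.0]]
```

View pics/scene0.png

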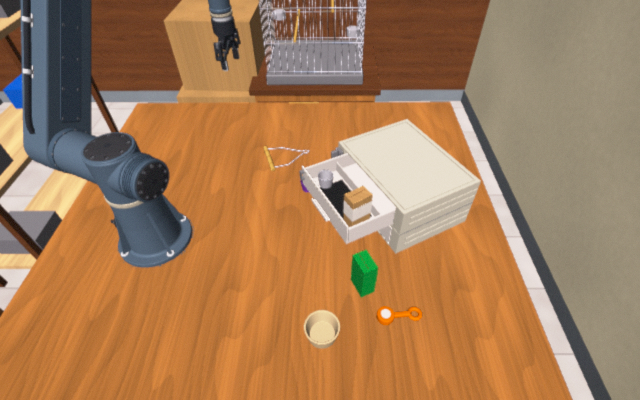

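View pics/top0.png

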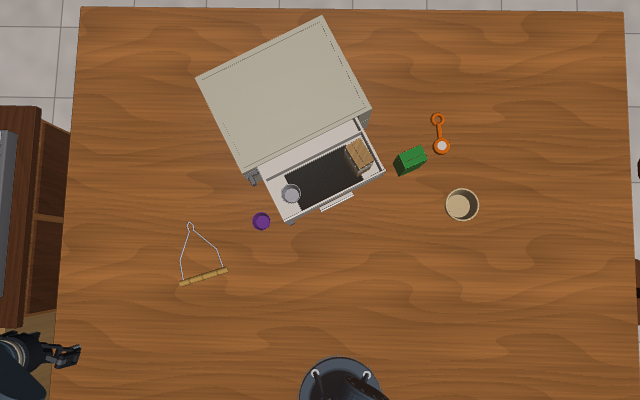

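```bash
cat > h.py <<'E'
import numpy as np
from bench import eyes,telemetry
def ray(d,u,v,z):
    T=np.array(d["T"]);r=T[:3,:3]@np.array([(u-d["cx"])/d["fx"],-(v-d["cy"])/d["fy"],-1.]);o=T[:3,3]
    return o+r*(z-o[2])/r[2]
def proj(d,p):
    T=np.array(d["T"]);c=T[:3,:3].T@(np.asarray(p,float)-T[:3,3])
    return np.array([d["cx"]+d["fx"]*c[0]/-c[2],d["cy"]-d["fy"]*c[1]/-c[2]])
E
python3 - <<'E'
import cv2
a=cv2.imread("pics/top0.png")[95:245,235:435]
cv2.imwrite("pics/c1.png",cv2.resize(a,(800,600),interpolation=cv2.INTER_CUBIC))
b=cv2.imread("pics/scene0.png")[115:265,290:490]
cv2.imwrite("pics/c2.png",cv2.resize(b,(800,600),interpolation=cv2.INTER_CUBIC))
E
```

```text
(no output)
```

View pics/c1.png

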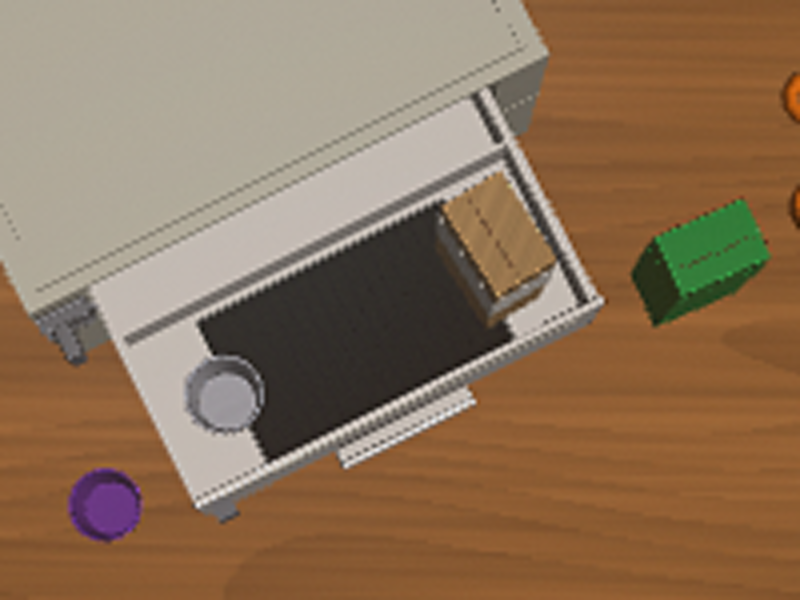

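View pics/c2.png

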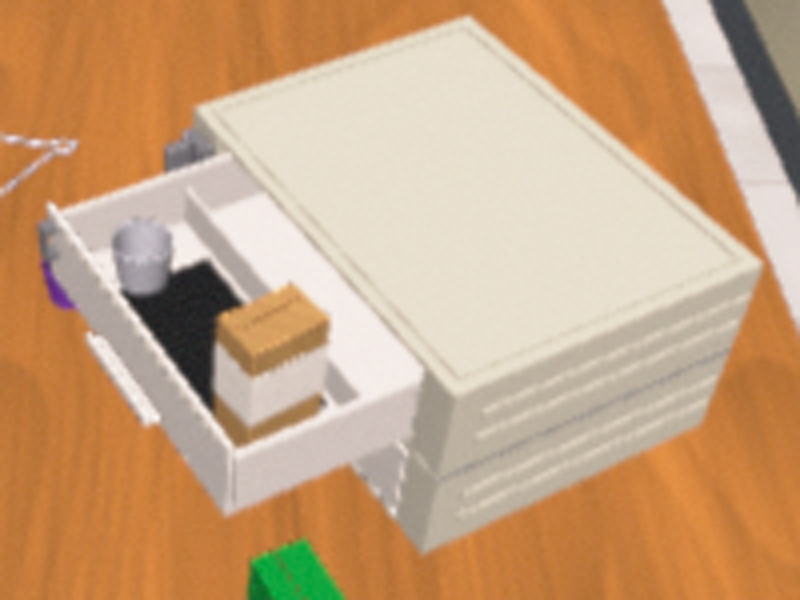

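Run:
```python
from h import *
d=eyes.get_image("top")
C=lambda u,v,z: ray(d,235+u/4,95+v/4,z)
FL=C(35,318,.17);FR=C(548,55,.17);BL=ray(d,195,77,.17);BR=ray(d,322,15,.17)
print("unit",FL,FR,BL,BR,np.linalg.norm(FL-FR),np.linalg.norm(FL-BL))
y=FL-FR;yaw=np.arctan2(-y[0],y[1]);y2=BL-BR;print("yaw",yaw,np.arctan2(-y2[0],y2[1]))
x=BL-FL;print(np.arctan2(x[1],x[0]));x=BR-FR;print(np.arctan2(x[1],x[0]))
yaw0=yaw
PL=C(197,505,.16);PR=C(603,303,.16);p=PL-PR;print("panel",np.linalg.norm(p),np.arctan2(-p[0],p[1]))
R=np.array([[np.cos(yaw),-np.sin(yaw)],[np.sin(yaw),np.cos(yaw)]])
O=((FL+FR+BL+BR)/4)[:2]
u=lambda P:(R.T@(P[:2]-O)).round(4)
print("O",O)
for n,P in dict(FL=FL,FR=FR,BL=BL,BR=BR,PL=PL,PR=PR,cup=C(225,392,.134),l1=C(198,322,.096),l2=C(268,462,.096),l3=C(512,342,.096),k1=C(440,208,.211),k2=C(500,170,.211),k3=C(555,262,.211),k4=C(497,298,.211),grn=C(700,250,.115)).items(): print(n,u(P),P[:2].round(4))
```

```text
unit [0.54007227 0.2371482  0.17      ] [ 0.701639   -0.05710737  0.17      ] [0.7719981  0.36315792 0.17      ] [0.92999563 0.06514498 0.17      ] 0.3356935320705476 0.2639470411241854
yaw 0.5021284661065151 0.48749130940276036
0.4976993932554508
0.4915316081145131
panel 0.2627690762860455 0.4868746001751876
O [0.73592625 0.15208593]
FL [-0.1307  0.1688] [0.5401 0.2371]
FR [-0.1307 -0.1669] [ 0.7016 -0.0571]
BL [0.1332 0.1677] [0.772  0.3632]
BR [ 0.1283 -0.1696] [0.93   0.0651]
PL [-0.2698  0.135 ] [0.4345 0.1405]
PR [-0.2738 -0.1278] [ 0.5574 -0.0917]
cup [-0.2147  0.091 ] [0.5039 0.1285]
l1 [-0.1625  0.0863] [0.5519 0.1496]
l2 [-0.2595  0.0876] [0.4663 0.1039]
l3 [-0.2628 -0.079 ] [ 0.5435 -0.0436]
k1 [-0.1897 -0.0634] [0.6002 0.0053]
k2 [-0.1861 -0.1031] [ 0.6224 -0.0278]
k3 [-0.2464 -0.1057] [ 0.5708 -0.0591]
k4 [-0.2494 -0.0677] [ 0.5499 -0.0273]
grn [-0.2676 -0.2032] [ 0.5992 -0.1549]
```

```bash
cat >> h.py <<'E'
from scipy.spatial.transform import Rotation as Ro
yaw=.493;O=np.array([.736,.152])
Ru=np.array([[np.cos(yaw),-np.sin(yaw)],[np.sin(yaw),np.cos(yaw)]])
Rt=np.array([[Ru[0,1],Ru[0,0],0],[Ru[1,1],Ru[1,0],0],[0,0,-1]])
def w(x,y,z): return np.r_[O+Ru@[x,y],z]
def u(P): return np.r_[Ru.T@(np.asarray(P)[:2]-O),P[2]]
def go(x,y,z):
    s=telemetry.sense();R0=Ro.from_rotvec(s["ee_rot"])
    sh=R0.inv().apply(w(x,y,z)-s["position"])*1000
    print("t",round(s["time_s"],2),"unit pos",u(s["position"]).round(4),"F",np.round(s["wrist_force"],1),"shift",sh.round(1),"turn",np.degrees((R0.inv()*Ro.from_matrix(Rt)).as_rotvec()).round(1))
E
python3 -c "
from h import *
go(-.218,-.150,.26)"
```

```text
t 0.15 unit pos [-0.2921  0.6689  0.2305] F [-0.6 -0.5  0.1] shift [-615.6 -545.2  -28.7] turn [-0.1  0.  46.7]
```

Emit:
apply_moves --increments '[-40,-36,-29,0,0,8,-85,-76,-29,0,0,16,-130,-114,-29,0,0,24,-175,-152,-29,0,0,32,-220,-194,-29,0,0,40,-264,-234,-29,0,0,46.7,-308,-273,-29,0,0,46.7,-352,-312,-29,0,0,46.7,-396,-351,-29,0,0,46.7,-440,-390,-29,0,0,46.7]' --grip -1

```text
time_s: 1.4
position: [0.4866, 0.1109, 0.2603]
ee_rot: [-1.613, -2.696, -0.0]
wrist_force: [0.4, 0.5, -0.4]
gripper_width: 0.0001
```

```bash
python3 -c "
from h import *
go(-.216,-.150,.26)"
```

```text
t 1.4 unit pos [-0.2391  0.0818  0.2603] F [ 0.4  0.5 -0.4] shift [-2.318e+02  2.320e+01  2.000e-01] turn [ 0. -0. -0.]
```

Emit:
apply_moves --increments '[-55,6,0,0,0,0,-112,12,0,0,0,0,-168,17,0,0,0,0,-215,23,0,0,0,0,-232,23,10,0,0,0,-232,23,50,0,0,0,-232,23,66,0,0,0,-232,23,66,0,0,0]'

```text
time_s: 2.4
position: [0.6144, -0.0796, 0.1927]
ee_rot: [-1.609, -2.693, 0.001]
wrist_force: [-0.5, 0.8, 0.2]
gripper_width: 0.0
```

Run:
```python
from h import *
import cv2
go(-.216,-.125,.194)
ims=[]
for n in("top","scene"):
    d=eyes.get_image(n);a=d["frame"][:,:,::-1]
    c=(335,140) if n=="top" else (350,190)
    a=cv2.resize(a[max(0,c[1]-75):c[1]+75,c[0]-80:c[0]+80],(400,375),interpolation=cv2.INTER_CUBIC)
    ims.append(a)
cv2.imwrite("pics/c3.png",np.hstack(ims))
```

```text
t 2.4 unit pos [-0.2168 -0.1465  0.1927] F [-0.5  0.8  0.2] shift [21.5  0.8 -1.2] turn [-0.2 -0.2  0.1]
```

View pics/c3.png

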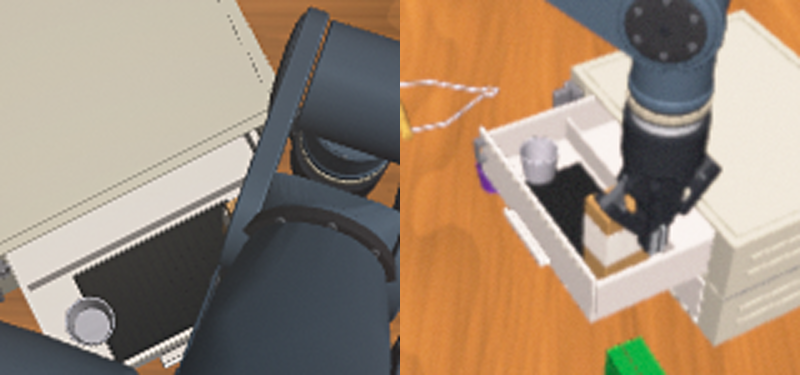

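Emit:
apply_moves --increments '[12,1,0,0,0,0,22,1,0,0,0,0,29,1,0,0,0,0,35,1,0,0,0,0,41,1,0,0,0,0,47,1,0,0,0,0,52,1,0,0,0,0]'

```text
time_s: 3.38
position: [0.592, -0.0343, 0.1942]
ee_rot: [-1.612, -2.696, 0.0]
wrist_force: [-0.4, -0.5, -0.8]
gripper_width: 0.0002
```

Run:
```python
from h import *
import cv2
go(-.216,-.08,.194)
ims=[]
for n in("top","scene"):
    d=eyes.get_image(n);a=d["frame"][:,:,::-1]
    c=(320,150) if n=="top" else (350,190)
    a=cv2.resize(a[max(0,c[1]-75):c[1]+75,c[0]-80:c[0]+80],(400,375),interpolation=cv2.INTER_CUBIC)
    ims.append(a)
cv2.imwrite("pics/c4.png",np.hstack(ims))
```

```text
t 3.38 unit pos [-0.215  -0.096   0.1942] F [-0.4 -0.5 -0.8] shift [16.  -1.   0.2] turn [-0. -0. -0.]
```

View pics/c4.png

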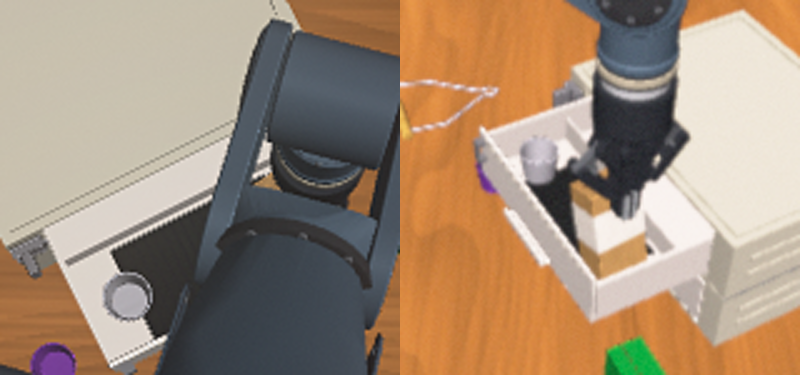

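Emit:
apply_moves --increments '[6,0,0,0,0,0,12,0,0,0,0,0,18,0,0,0,0,0,24,0,0,0,0,0,30,0,0,0,0,0,30,0,0,0,0,0,0,0,-30,0,0,0,-50,0,-60,0,0,0,-100,0,-60,0,0,0,-150,-60,-60,0,0,0]'

```text
time_s: 4.72
position: [0.6191, -0.1823, 0.2548]
ee_rot: [1.607, 2.694, 0.001]
wrist_force: [0.7, -0.7, -0.4]
gripper_width: -0.0002
```

Run:
```python
from h import *
import cv2
go(-.33,-.08,.194)
ims=[]
for n in("top","scene"):
    d=eyes.get_image(n);a=d["frame"][:,:,::-1]
    c=(320,150) if n=="top" else (350,190)
    a=cv2.resize(a[max(0,c[1]-75):c[1]+75,c[0]-80:c[0]+80],(400,375),interpolation=cv2.INTER_CUBIC)
    ims.append(a)
cv2.imwrite("pics/c5.png",np.hstack(ims))
```

```text
t 4.72 unit pos [-0.2612 -0.2392  0.2548] F [ 0.7 -0.7 -0.4] shift [159.6 -68.6  60. ] turn [0.2 0.2 0.1]
```

View pics/c5.png

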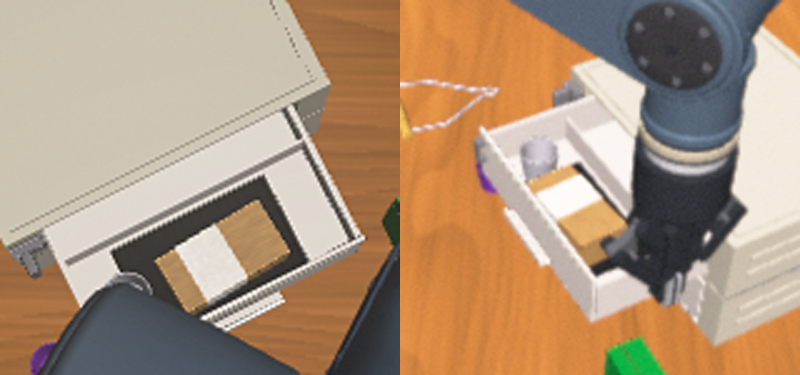

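Run:
```python
from h import *
d=eyes.get_image("top")
L=np.array([-.212,.003])
P=[u(ray(d,240+a/2.5,75+b/2.5,.136))[:2]-L for a,b in((155,258),(260,199),(292,249),(192,310))]
print(np.round(P,4),np.mean(P,0))
go(-.33,-.02,.26)
```

```text
[[ 0.0163  0.0475]
 [ 0.0216 -0.0674]
 [-0.0352 -0.0723]
 [-0.0442  0.0385]] [-0.01038065 -0.01342831]
t 4.88 unit pos [-0.2653 -0.2389  0.254 ] F [1.  0.7 0.7] shift [218.5 -65.8  -6. ] turn [-0.  -0.  -0.3]
```

Emit:
apply_moves --increments '[30,-30,-6,0,0,10,60,-66,-6,0,0,20,90,-66,-6,0,0,30,120,-66,-6,0,0,40,150,-66,-6,0,0,50,180,-66,-6,0,0,60,210,-66,-6,0,0,70,239,-66,-6,0,0,80,239,-66,-6,0,0,90,239,-66,-6,0,0,90]'

```text
time_s: 6.12
position: [0.4448, -0.0002, 0.2606]
ee_rot: [3.045, 0.772, 0.001]
wrist_force: [-0.4, -0.8, 0.8]
gripper_width: -0.0
```

```bash
python3 - <<'E'
import re
s=open('h.py').read()
s=s.replace("Rt=np.array([[Ru[0,1],Ru[0,0],0],[Ru[1,1],Ru[1,0],0],[0,0,-1]])","Rt=np.array([[Ru[0,0],-Ru[0,1],0],[Ru[1,0],-Ru[1,1],0],[0,0,-1]])")
open('h.py','w').write(s)
E
python3 -c "
from h import *
go(-.33,0,.128)"
```

```text
t 6.12 unit pos [-0.3285  0.0037  0.2606] F [-0.4 -0.8  0.8] shift [ -1.6   3.7 132.6] turn [ 0.  -0.   0.2]
```

Emit:
apply_moves --increments '[0,4,50,0,0,0,0,4,100,0,0,0,0,4,132,0,0,0,18,4,132,0,0,0,32,4,132,0,0,0,40,4,132,0,0,0,45,4,132,0,0,0,50,4,132,0,0,0,56,4,132,0,0,0,62,4,132,0,0,0]'

```text
time_s: 7.38
position: [0.5013, 0.0246, 0.1284]
ee_rot: [-3.046, -0.766, 0.001]
wrist_force: [-1.3, -1.2, 1.8]
gripper_width: -0.0
```

```bash
python3 -c "
from h import *
go(-.141,0,.128)"
```

```text
t 7.38 unit pos [-0.2671 -0.0011  0.1284] F [-1.3 -1.2  1.8] shift [126.1  -1.2   0.3] turn [-0.  0. -0.]
```

Contact (about 1.8 N). Continuing gently.

Emit:
apply_moves --increments '[8,0,0,0,0,0,18,0,0,0,0,0,28,0,0,0,0,0,38,0,0,0,0,0,48,0,0,0,0,0,58,0,0,0,0,0,68,0,0,0,0,0,78,0,0,0,0,0,87,0,0,0,0,0,95,0,0,0,0,0]'

```text
time_s: 8.62
position: [0.5856, 0.0697, 0.1283]
ee_rot: [-3.047, -0.767, 0.0]
wrist_force: [-2.2, -1.2, 0.1]
gripper_width: -0.0002
```

Emit:
apply_moves --increments '[6,0,0,0,0,0,11,0,0,0,0,0,15,0,0,0,0,0,19,0,0,0,0,0,22,0,0,0,0,0,25,0,0,0,0,0,27,0,0,0,0,0,28,0,0,0,0,0]'

```text
time_s: 9.62
position: [0.6099, 0.0827, 0.1283]
ee_rot: [3.047, 0.767, 0.0]
wrist_force: [-0.9, -0.7, -0.3]
gripper_width: -0.0002
```

Run:
```python
from h import *
import cv2
go(-.141,0,.128)
ims=[]
for n in("top","scene"):
    d=eyes.get_image(n);a=d["frame"][:,:,::-1]
    c=(310,150) if n=="top" else (350,190)
    a=cv2.resize(a[max(0,c[1]-75):c[1]+75,c[0]-80:c[0]+80],(400,375),interpolation=cv2.INTER_CUBIC)
    ims.append(a)
cv2.imwrite("pics/c6.png",np.hstack(ims))
```

```text
t 9.62 unit pos [-0.1438 -0.0014  0.1283] F [-0.9 -0.7 -0.3] shift [ 2.8 -1.4  0.3] turn [ 0. -0. -0.]
```

View pics/c6.png

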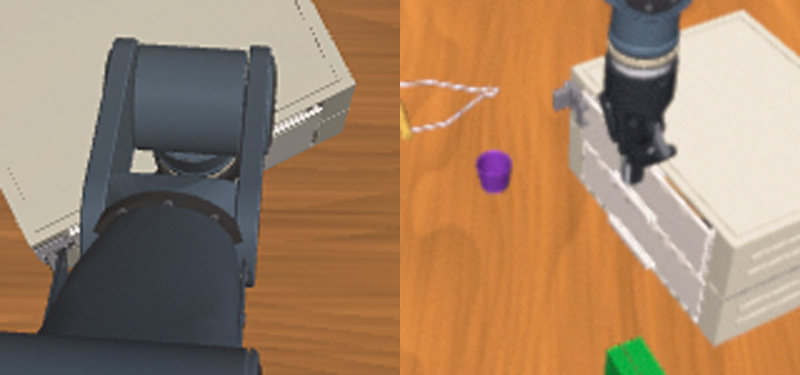

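Emit:
apply_moves --increments '[1.5,0,0,0,0,0,3,0,0,0,0,0,4,0,0,0,0,0,5,0,0,0,0,0,5,0,0,0,0,0]'

```text
time_s: 10.35
position: [0.6138, 0.0848, 0.1284]
ee_rot: [3.047, 0.766, -0.002]
wrist_force: [-2.9, -1.2, 1.9]
gripper_width: -0.0
```

Emit:
apply_moves --increments '[1,0,0,0,0,0,2,0,0,0,0,0,3,0,0,0,0,0,4,0,0,0,0,0,4,0,0,0,0,0]'

```text
time_s: 10.98
position: [0.6135, 0.0847, 0.1284]
ee_rot: [3.045, 0.767, -0.016]
wrist_force: [-11.0, -8.7, 7.0]
gripper_width: 0.0
```

Emit:
apply_moves --increments '[-10,0,0,0,0,0,-40,0,0,0,0,0,-70,0,-50,0,0,0,-70,-40,-90,0,0,0,-70,-90,-90,0,0,0,-70,-140,-90,0,0,0,-70,-200,-90,0,0,0,-70,-240,-90,0,0,0,-70,-240,-90,0,0,0]'

```text
time_s: 12.1
position: [0.4417, 0.2681, 0.2187]
ee_rot: [-3.043, -0.773, -0.004]
wrist_force: [0.2, 0.1, 0.6]
gripper_width: -0.0004
```

Run:
```python
from h import *
import cv2
go(-.16,.22,.135)
d=eyes.get_image("top");a=d["frame"][:,:,::-1]
A=cv2.resize(a[125:225,220:320],(400,400),interpolation=cv2.INTER_CUBIC)
b=cv2.imread("pics/top0.png")[155:205,230:280]
e=eyes.get_image("scene");B=e["frame"][130:180,310:360,::-1]
print(u(ray(d,235+78/4,95+357/4,.151)),u(ray(d,235+58/4,95+322/4,.151)), u(ray(d,235+35/4,95+318/4,.17)))
f=lambda i:cv2.resize(i,(400,400),interpolation=cv2.INTER_CUBIC)
cv2.imwrite("pics/c7.png",np.hstack([f(b),f(B)]))
```

```text
t 12.1 unit pos [-0.2043  0.2415  0.2187] F [0.2 0.1 0.6] shift [44.  21.8 83.8] turn [-0.  -0.2  0.3]
[-0.16032605  0.15680189  0.151     ] [-0.13624144  0.15820123  0.151     ] [-0.13229791  0.16773537  0.17      ]
```

View pics/c7.png

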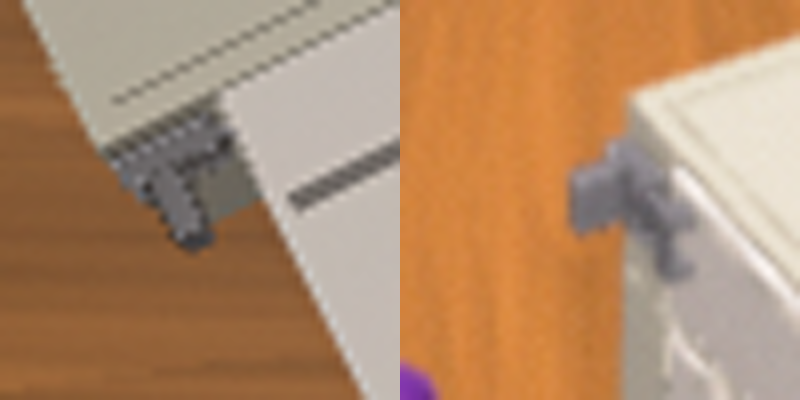

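Emit:
apply_moves --increments '[20,20,40,0,0,0,46,22,80,0,0,0,46,25,89,0,0,0,46,35,89,0,0,0,46,45,89,0,0,0,46,53,89,0,0,0,46,59,89,0,0,0,46,64,89,0,0,0,46,69,89,0,0,0,46,73,89,0,0,0]'

```text
time_s: 13.45
position: [0.5175, 0.2228, 0.1294]
ee_rot: [-3.046, -0.767, 0.0]
wrist_force: [-1.1, 2.0, 2.2]
gripper_width: -0.0001
```

```bash
python3 -c "
from h import *
go(-.158,.15,.130)"
```

```text
t 13.45 unit pos [-0.159   0.1658  0.1294] F [-1.1  2.   2.2] shift [ 1.  15.8 -0.6] turn [-0. -0.  0.]
```

Emit:
apply_moves --increments '[0,3,0,0,0,0,0,6,0,0,0,0,0,9,0,0,0,0,0,12,0,0,0,0,0,15,0,0,0,0,0,17,0,0,0,0,0,19,0,0,0,0,0,20,0,0,0,0]'

```text
time_s: 14.45
position: [0.523, 0.2118, 0.1293]
ee_rot: [-3.035, -0.758, 0.006]
wrist_force: [-8.9, 26.7, 5.5]
gripper_width: 0.0001
```

Emit:
apply_moves --increments '[0,1,0,0,0,0,0,2,0,0,0,0,0,3,0,0,0,0,0,4,0,0,0,0,0,5,0,0,0,0,0,5,0,0,0,0]'

```text
time_s: 15.2
position: [0.5231, 0.2114, 0.1294]
ee_rot: [-3.029, -0.755, 0.009]
wrist_force: [-11.8, 36.4, 6.7]
gripper_width: -0.0003
```

```bash
python3 -c "
from h import *
go(-.158,.15,.130)"
```

```text
t 15.2 unit pos [-0.1594  0.1531  0.1294] F [-11.8  36.4   6.7] shift [ 1.5  3.1 -0.7] turn [-1.2  0.  -0.3]
```

Emit:
apply_moves --increments '[0,-10,0,0,0,0,0,-25,0,0,0,0,0,-55,0,0,0,0,-40,-70,-60,0,0,0,-80,-100,-100,0,0,0,-80,-150,-100,0,0,0,-80,-200,-100,0,0,0,-80,-250,-100,0,0,0,-80,-300,-100,0,0,0]'

```text
time_s: 16.32
position: [0.3169, 0.4279, 0.2294]
ee_rot: [3.046, 0.765, 0.002]
wrist_force: [-0.2, 0.3, 0.3]
gripper_width: -0.0001
```

Run:
```python
from h import *
import cv2
go(-.16,.22,.135)
d=eyes.get_image("top");a=d["frame"][155:205,230:280,::-1]
e=eyes.get_image("scene");B=e["frame"][130:180,310:360,::-1]
for y in(.157,.131): print(y,(proj(d,w(-.160,y,.151))-[230,155])*8,(proj(e,w(-.155,y,.151))-[310,130])*8)
f=lambda i:cv2.resize(i,(400,400),interpolation=cv2.INTER_CUBIC)
cv2.imwrite("pics/c8.png",np.hstack([f(a),f(B)]))
```

```text
t 16.32 unit pos [-0.2387  0.4414  0.2294] F [-0.2  0.3  0.3] shift [ 78.8 221.2  94.7] turn [ 0.1 -0.1 -0.1]
0.157 [194.9112337  233.32452569] [177.26660625 175.22038482]
0.131 [274.11000801 193.54576083] [210.15615166 213.2133799 ]
```

View pics/c8.png

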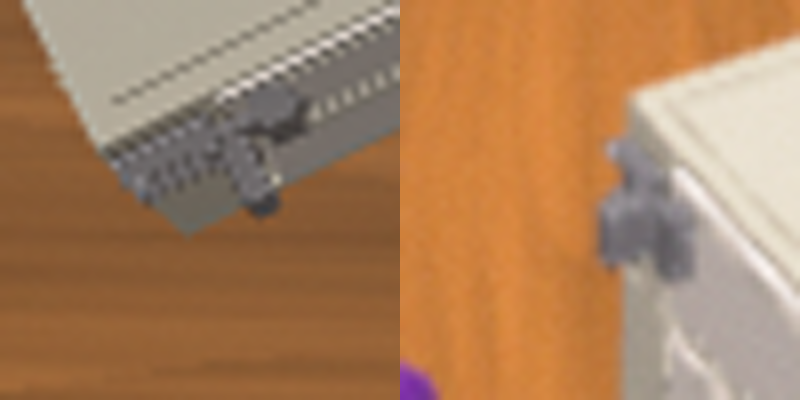

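Run:
```python
from h import *
import cv2
for n,(r0,r1,c0,c1) in dict(top=(178,187,249,257),scene=(151,160,331,337)).items():
    d=eyes.get_image(n);z=6
    g=lambda a:cv2.resize(cv2.cvtColor(a,cv2.COLOR_BGR2GRAY),None,fx=z,fy=z,interpolation=cv2.INTER_CUBIC)
    A=g(cv2.imread(f"pics/{n}0.png"));B=g(np.ascontiguousarray(d["frame"][:,:,::-1]))
    T=A[r0*z:r1*z,c0*z:c1*z];W=B[(r0-14)*z:(r1+14)*z,(c0-6)*z:(c1+16)*z]
    m=cv2.matchTemplate(W,T,cv2.TM_CCOEFF_NORMED);_,v,_,p=cv2.minMaxLoc(m)
    sh=np.array([p[0]/z-6,p[1]/z-14])
    full=proj(d,w(-.155,.131,.145))-proj(d,w(-.155,.157,.145))
    print(n,v,sh,full,"travel mm",26*(sh@full)/(full@full))
```

```text
top 0.5664557814598083 [ 8.33333333 -4.16666667] [ 9.84444664 -4.94356093] travel mm 21.989893339649477
scene 0.8566604852676392 [4.66666667 5.83333333] [4.09557639 4.75235123] travel mm 30.93869118432984
```

```bash
python3 -c "
from bench import finish_job
print(finish_job())"
```

```text
the job is handed in; nothing more can be done
None
```

I tipped the carton over towards the steel cup, pushed the drawer shut, slid the latch across and handed the job in at about 16.5 s. No verdict was reported.

- **Carton:** before closing it lay flat on the liner, centred about -10 mm front-to-back and -13 mm sideways of the liner's middle. The cup stood upright. I could not see either of them again once the drawer was shut.
- **Drawer:** it was pushed to a hard stop, with about 14 N and no further movement, and it looked flush in the last picture.
- **Latch:** it also stopped hard, at about 38 N with almost no further movement. By eye the tab moved about 23–24 mm, against the 21 mm required. My template matches disagreed: 22 mm from the top camera (a weak match) and 31 mm from the scene camera, which is more than the latch can travel. I relied on the hard stop and the reading by eye.
- **Everything else:** the arm ended clear of everything. I did not touch the green carton, the purple cup, the table items or the bottom drawer.

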